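# Find the worn card clip on the prep line

## Task

One of the three spring clips in the rack has gone weak. Tug the marker cards gently upward to feel which clip holds poorly, draw only that clip's card right out and push it fully home, upright and square, in the empty spare clip. Leave the other two cards fully home in their clips, never press on a clip with more than about 40 N, and leave the things around alone.

Things in the scene. Friction and masses are not known exactly. Their poses are not given: they have to be found in the camera images.
- rack: fixed steel rack, base 90 by 270 mm, 20 high; three like clips in a row along its y at -85, 0, +85 mm. Origin under the base on the clips' line, x away from the robot, z up. In each clip a jaw sprung from the -x side presses the card on a rigid lip on the +x side; 60 mm wide, gripping with round beads at 30 and 55 mm height, flared mouth above to 79 mm; spring housings on the -x side, 46 mm high
- spare: empty spare clip on its own fixed steel base (90 by 85 mm, 20 mm high); a good spring; lip, jaw, heights and axes as in the rack's clips. Origin under the base, on the clip's centre line
- spare_seat (a point): where the centre of a card's foot comes when fully home in the spare clip: on the base's top, 20 mm above the worktop, axes as the spare clip. The empty jaw rests 3.5 mm from the lip (lip face at x = +2.5 mm), mouth flared to about 14 mm at 79 mm height; pushing a card in takes some 7 to 16 N, and the jaw gives way towards -x
- card_left: stiff black plastic card upright in the left (+y) clip (seen by the robot): 50 mm wide (y), 105 tall, 5 thick (x), round-edged foot, with a grip head 12 mm thick 80 to 105 mm above the foot; 50 g. Origin: centre of its foot, z up. All three are alike; any may have the weak clip. Drawing it straight up takes 7 to 11 N from a good clip, 1 to 3 N from the weak one; pushed sideways it rubs harder
- card_middle: stiff black plastic card upright in the middle clip (seen by the robot): 50 mm wide (y), 105 tall, 5 thick (x), round-edged foot, with a grip head 12 mm thick 80 to 105 mm above the foot; 50 g. Origin: centre of its foot, z up. All three are alike; any may have the weak clip. Drawing it straight up takes 7 to 11 N from a good clip, 1 to 3 N from the weak one; pushed sideways it rubs harder
- card_right: stiff black plastic card upright in the right (-y) clip (seen by the robot): 50 mm wide (y), 105 tall, 5 thick (x), round-edged foot, with a grip head 12 mm thick 80 to 105 mm above the foot; 50 g. Origin: centre of its foot, z up. All three are alike; any may have the weak clip. Drawing it straight up takes 7 to 11 N from a good clip, 1 to 3 N from the weak one; pushed sideways it rubs harder
- squeeze_bottle: clear squeeze bottle, 56 mm across, 170 mm tall, stands by; origin at its underside
- sauce_pot: small steel sauce pot, 80 mm across, 70 mm tall, stands by; origin at its underside
- spatula: spatula lying on the worktop; origin at its underside near the middle
- spice_jar: amber spice jar, 50 mm across, 80 mm tall, stands by; origin at its underside
Not all that is in view belongs to the job. Leave any blue look-alike of the card_left alone. Leave any red look-alike of the spare alone.

How it is judged:
By the outcome, as a careful person would: the job done as asked, in the order asked, and still so for the second after the job is handed in, with the robot touching nothing.
It also fails if it takes over 72 s, if anything falls off the work surface, if the arm or the gripper's body presses on something with over 40 N, if the wrist force passes 120 N, or if a joint passes its speed limit or range.

## Robot

A 7-joint arm with a two-finger parallel gripper is mounted at the origin on the work surface. World frame = base frame: x ahead of the robot, y to its left, z up, the work surface at z = 0. Lengths are in m, angles in rad, forces in N, time in s.
With the tool pointing down it reaches from about 0.4 to 0.9 m from the base axis. Payload 5.5 kg.
Tool frame: the origin (TCP) lies midway between the tips of the shut fingers; the grasp point (between the pads) lies 19 mm behind it; z points along the fingers, y is the line along which they close (so a half turn about z gives the same grasp; the last joint's range is limited). The gripper opens to 85 mm and grips with 20 to 120 N. Pads are 22 mm wide; open, the fingers measure 114 mm over their backs; the gripper's body (76 mm by 85 mm) begins 54 mm behind the grasp point. The pads swing forward as they close: fully open they stand 13 mm farther back than shut.
Start: joints at [1.516, 0.501, -0.427, 1.55, 0.221, 1.138, -0.21], TCP at [0.203, -0.617, 0.231] pointing down, gripper open.
Joint ranges: [-2.88, 2.88], [-0.31, 2.03], [-1.54, 1.56], [0.2, 2.42], [-1.41, 4.55], [0.19, 2.02], [-2.57, 2.57]. Speed limits (rad/s): [2.57, 2.57, 3.14, 3.14, 3.14, 3.14, 3.14].

## Interface

Orientations are given as a rotation vector (axis times angle).
In Python, from rig import readout, optics, r gives the robot as it stands.
- The arm moves only by the tool play_rows, never from a script. Its argument "moves" is a list of rows, each an object with "twist": the turn, a rotation vector about the world's x, y, z in units of 10 degrees (1.0 is 10 degrees), a list of three; "dp": the shift along the world's x, y, z in units of 40 mm (1.0 is 40 mm), a list of three; "jaw": the opening, from 0 (shut) to 1 (fully open). A call has 1 to 20 rows; each row shifts and turns the commanded pose from where the row before left it; what a row does not reach is not made up. A row lasts 1/8 s, in which the tool goes at most 62.5 mm and 10.7 degrees, less where a joint would pass 70% of its speed; a pose out of reach is approached as far as the arm can. A call is refused whole if a number of a shift passes 1 or a number of a turn 1, either way. A call with a gripper value outside its range is refused whole. The fingers move at their own pace and stop on an object; "force" is the grip in N (left out, the last holds). Time passes only in rows, so rows that do not move let the fingers close. It gives the time, the measured TCP pose, the force, the opening and the grip force at its end, in the units of the state.
- readout.get_obs(): the state, without advancing time (a new reading comes with each control period).
- optics.capture(name): name is "side" or "top" or "wrist"; returns the picture (400x640x3 uint8, red, green, blue); there is no depth.
- optics.camera_params(name): a dict with "fovy" (degrees; the focal length in pixels is half the picture's height over the tangent of half this angle, whatever the lens; pixels are square), "cx", "cy" (the principal point, pixels), "T" (4x4, takes a point from camera to world coordinates); the wrist camera has in their place "mount" (4x4, takes a point from camera to tool coordinates, whose origin is the TCP and whose axes are the flange's). Camera axes: x right, y up, looking along -z (the intrinsics and any distortion apply to the point x, -y, -z); pixel columns grow to the right and rows downward; lengths in m; the calibration is good to about 2 mm. A picture is of the moment at which its call begins: read the wrist's pose just before it. camera_params takes no time and is no camera call.
- r.hand_in(): hands the job in; it is judged then, once.
The state is a dict: "t": time; "joints": joint angles; "qd": joint speeds; "joint_efforts": joint torques, N m; "tcp_pos": TCP position; "tool_rot": TCP orientation; "ft_force": force on the tool from outside, world axes, zero at the start; "ft_torque": the same for the moment, N m; "gripper_width": finger opening in m; "grasp_force": force on a finger pad.
Only numpy, scipy, OpenCV 4.12 (cv2) and the standard library are available. Lean on these libraries where they do the work, as an engineer would, in place of code of your own. Each camera call takes 0.05 s, during which the arm holds its last target. There are 200 camera calls.

## Working session

There is one attempt and no reset: what is moved stays moved. The work goes in short steps, Python scripts to look and compute and a tool call to move; the robot and the scene stay as the last step left them, time stands still between calls to the robot, and variables do not carry over. Pictures are saved under pics/ and viewed, at most 10 in all, crops included, and the job is handed in when it is done.

Besides the shell and the picture viewer there is one more tool, called after "Request:" by a JSON object that holds its "op" and its "data", one argument or row to a line. play_rows: Moves the arm, as the interface text tells. Its arguments: {"type":"object","properties":{"moves":{"type":"array"},"force":{"type":"number"}},"required":["moves"]}

```bash
ls; mkdir -p pics; python3 - <<'E'
from rig import readout, optics, r
import cv2, numpy as np
o=readout.get_obs(); print({k:np.round(v,3).tolist() for k,v in o.items()})
for n in ("top","side"):
    im=optics.capture(n); cv2.imwrite(f"pics/{n}0.png",im[:,:,::-1])
for n in ("top","side","wrist"): print(n,optics.camera_params(n))
E
```

```text
pics
{'t': 0.0, 'joints': [1.516, 0.502, -0.427, 1.551, 0.221, 1.138, -0.21], 'qd': [-0.001, -0.001, -0.001, 0.0, 0.001, -0.001, -0.001], 'joint_efforts': [0.0, -56.952, -5.816, -28.093, 0.011, 0.012, 0.0], 'tcp_pos': [0.203, -0.617, 0.23], 'tool_rot': [-3.1, -0.497, 0.0], 'ft_force': [-0.13, 0.625, 0.398], 'ft_torque': [0.071, 0.002, 0.023], 'grasp_force': 0.0, 'gripper_width': 0.086}
top {'fovy': 46.654813024405904, 'cx': 326.6004083531449, 'cy': 196.80529979857383, 'T': array([[ 6.72856266e-04,  9.88732968e-01, -1.49688559e-01,
         4.24903530e-01],
       [-9.99999357e-01,  8.01857202e-04,  8.01442800e-04,
        -1.32705622e-02],
       [ 9.12441767e-04,  1.49687923e-01,  9.88732872e-01,
         1.11168073e+00],
       [ 0.00000000e+00,  0.00000000e+00,  0.00000000e+00,
         1.00000000e+00]])}
side {'fovy': 51.94967694662993, 'cx': 324.3807142761482, 'cy': 205.6791845805931, 'T': array([[-0.63279908,  0.54645888, -0.54858729,  0.00776168],
       [-0.77412215, -0.43062046,  0.4640053 ,  0.52065211],
       [ 0.0173269 ,  0.7182957 ,  0.69552215,  0.81245203],
       [ 0.        ,  0.        ,  0.        ,  1.        ]])}
wrist {'fovy': 63.626438457111234, 'cx': 320.6007684068912, 'cy': 202.02306496712052, 'mount': array([[-8.78849527e-05,  9.48292020e-01,  3.17399175e-01,
         8.07645028e-02],
       [ 9.99999902e-01, -5.40467096e-05,  4.38366002e-04,
         4.71964492e-04],
       [ 4.32853363e-04,  3.17399183e-01, -9.48291923e-01,
        -1.41577738e-01],
       [ 0.00000000e+00,  0.00000000e+00,  0.00000000e+00,
         1.00000000e+00]])}
```

View pics/top0.png

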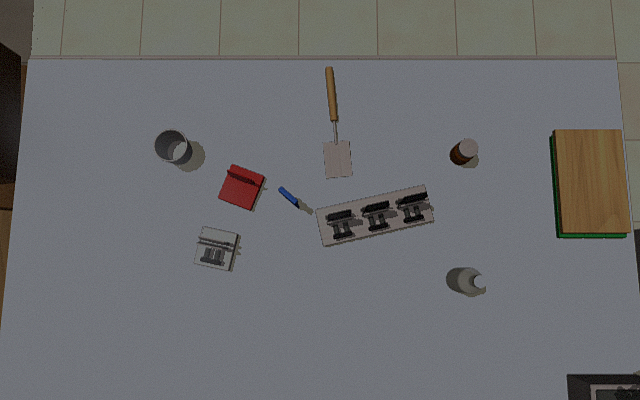

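View pics/side0.png

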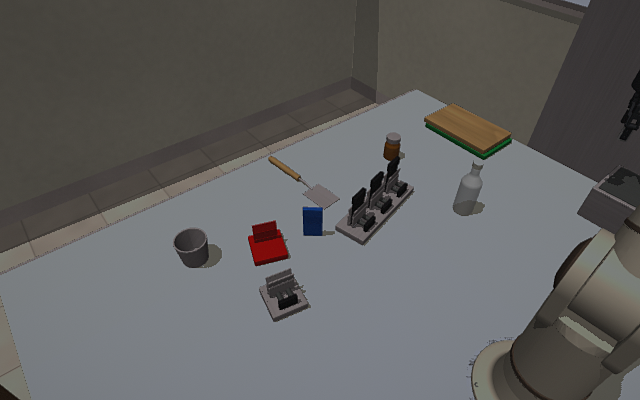

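The top view shows the rack centred near (375,216), tilted about 12°, with black card heads near (339,215), (376,208), (411,197). The spare is near (217,249), the red look-alike near (242,187) and the blue card near (294,198). The side view agrees: bottle at (467,190), jar at (392,147).

```bash
cat > h.py <<'E'
from rig import readout, optics, r
import cv2, numpy as np
from scipy.spatial.transform import Rotation as R
def cam(n,o=None):
    p=optics.camera_params(n); f=200/np.tan(np.radians(p['fovy']/2))
    if n=='wrist':
        o=o or readout.get_obs(); T=np.eye(4); T[:3,:3]=R.from_rotvec(o['tool_rot']).as_matrix(); T[:3,3]=o['tcp_pos']; T=T@p['mount']
    else: T=p['T']
    return f,p['cx'],p['cy'],T
def ray(c,u,v):
    f,cx,cy,T=c; return T[:3,3],T[:3,:3]@np.array([(u-cx)/f,-(v-cy)/f,-1])
def onz(c,u,v,z):
    o,d=ray(c,u,v); return o+d*(z-o[2])/d[2]
def proj(c,P):
    f,cx,cy,T=c; q=(np.atleast_2d(P)-T[:3,3])@T[:3,:3]
    return np.c_[cx+f*q[:,0]/-q[:,2],cy-f*q[:,1]/-q[:,2]]
E
python3 - <<'E'
from h import *
c=cam('top')
for nm,px in dict(rack=[(316,209),(425,185),(434,221),(324,246)],spare=[(204,226),(241,235),(233,271),(195,266)]).items():
    P=np.array([onz(c,u,v,.02)for u,v in px])[:,:2]; print(nm,P.round(3).tolist(),P.mean(0), [np.linalg.norm(P[i]-P[(i+1)%4]).round(3) for i in range(4)])
    e=[P[0]-P[1],P[3]-P[2]]; print([np.degrees(np.arctan2(-d[0],d[1])) for d in e]); e=[P[0]-P[3],P[1]-P[2]]; print([np.degrees(np.arctan2(d[1],d[0])) for d in e])
for u,v in [(339,215),(376,207),(411,196)]: print(onz(c,u,v,.12))
print(onz(c,470,282,.1),onz(c,466,150,.07),onz(c,294,197,.05))
E
```

```text
rack [[0.561, 0.011], [0.619, -0.249], [0.533, -0.268], [0.474, -0.008]] [ 0.54649673 -0.12861395] [np.float64(0.267), np.float64(0.088), np.float64(0.266), np.float64(0.089)]
[np.float64(12.560481592460935), np.float64(12.79058993089754)]
[np.float64(12.33954439917533), np.float64(12.146232936500168)]
spare [[0.52, 0.275], [0.499, 0.187], [0.416, 0.203], [0.427, 0.292]] [0.46554508 0.23928941] [np.float64(0.09), np.float64(0.085), np.float64(0.09), np.float64(0.095)]
[np.float64(-13.52994126922773), np.float64(-7.337625171901527)]
[np.float64(-10.44089408622066), np.float64(-10.984344253312884)]
[ 0.53549769 -0.04075876  0.12      ]
[ 0.55289819 -0.12057723  0.12      ]
[ 0.57694862 -0.19667484  0.12      ]
[ 0.39330831 -0.32211129  0.1       ] [ 0.69210469 -0.33571134  0.07      ] [0.58511892 0.06133719 0.05      ]
```

Request:
{"op": "play_rows", "data": {
  "moves": [
    {"dp": [0.3,0.3,0.8],"twist": [0,0,0.3],"jaw": 1},
    {"dp": [0.6,0.9,0.8],"twist": [0,0,0.6],"jaw": 1},
    {"dp": [0.6,0.9,0.6],"twist": [0,0,0.6],"jaw": 1},
    {"dp": [0.7,0.95,0.1],"twist": [0,0,0.65],"jaw": 1},
    {"dp": [0.7,0.95,0],"twist": [0,0,0.65],"jaw": 1},
    {"dp": [0.7,0.95,0],"twist": [0,0,0.65],"jaw": 1},
    {"dp": [0.7,0.95,0],"twist": [0,0,0.65],"jaw": 1},
    {"dp": [0.7,0.95,0],"twist": [0,0,0.65],"jaw": 1},
    {"dp": [0.7,0.95,0],"twist": [0,0,0.65],"jaw": 1},
    {"dp": [0.7,0.95,0],"twist": [0,0,0.65],"jaw": 1},
    {"dp": [0.7,0.95,0],"twist": [0,0,0.65],"jaw": 1},
    {"dp": [0.7,0.95,0],"twist": [0,0,0.65],"jaw": 1},
    {"dp": [0.7,0.95,0],"twist": [0,0,0.65],"jaw": 1},
    {"dp": [0.6,0.7,0],"twist": [0,0,0.65],"jaw": 1},
    {"dp": [0,0,0],"twist": [0,0,0.55],"jaw": 1},
    {"dp": [0,0,0],"twist": [0,0,0],"jaw": 1}
  ]
}}

```text
t: 2.1
tcp_pos: [0.567, -0.125, 0.3227]
tool_rot: [-1.796, -2.576, 0.0]
ft_force: [0.5, -1.0, -0.5]
gripper_width: 0.0852
grasp_force: 0.0
```

```bash
python3 - <<'E'
from h import *
o=readout.get_obs(); c=cam('wrist',o); im=optics.capture('wrist'); cv2.imwrite('pics/w1.png',im[:,:,::-1])
print(o['tcp_pos'],o['tool_rot'],o['ft_force'],o['joints']); np.savez('w1.npz',im=im,T=c[3])
E
```

```text
[ 0.56698539 -0.12497733  0.32267043] [-1.79623883e+00 -2.57583167e+00  1.78789076e-05] [ 0.51866686 -0.99189488 -0.47351699] [ 0.89936569  0.41802317 -0.96948558  1.60538029  0.35323716  1.30759408
  0.22942582]
```

View pics/w1.png

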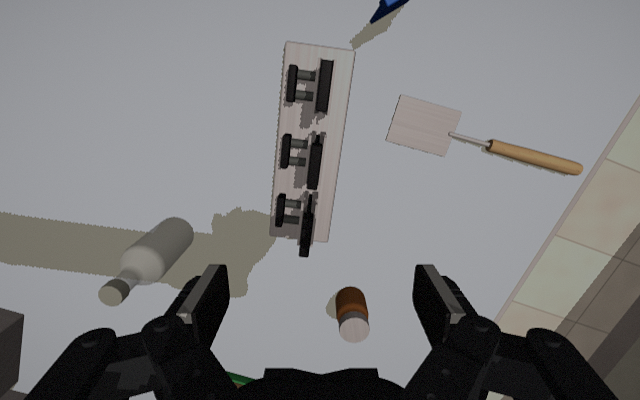

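Wrist view: rack base corners at about (287,41), (355,49), (328,242), (270,236). Card heads are near (325,85), (315,160), (306,230), with the fingers at the bottom. I'll fit the rack pose and overlay the model to check.

```bash
cat >> h.py <<'E'
def sub(im,pts,w=4):
    g=cv2.GaussianBlur(cv2.cvtColor(im,cv2.COLOR_RGB2GRAY),(0,0),1)
    p=np.float32(pts).reshape(-1,1,2).copy(); return cv2.cornerSubPix(g,p,(w,w),(-1,-1),(3,30,.01)).reshape(-1,2)
def fit2d(A,B):  # A local -> B world, 2D rigid
    a,b=A-A.mean(0),B-B.mean(0); th=np.arctan2((a[:,0]*b[:,1]-a[:,1]*b[:,0]).sum(),(a*b).sum())
    M=np.array([[np.cos(th),-np.sin(th)],[np.sin(th),np.cos(th)]]); t=B.mean(0)-M@A.mean(0)
    return th,t,M,np.linalg.norm(A@M.T+t-B,axis=1)
def box(im,c,M,t,x,y,z,col):
    P=np.array([[*(M@[a,b]+t),h] for h in z for a,b in ((x[0],y[0]),(x[1],y[0]),(x[1],y[1]),(x[0],y[1]))])
    q=proj(c,P).round().astype(int)
    for k in (0,4): cv2.polylines(im,[q[k:k+4]],True,col,1)
E
python3 - <<'E'
from h import *
d=np.load('w1.npz'); im=d['im']; c=cam('wrist'); c=(*c[:3],d['T'])
px=sub(im,[(287,41),(355,49),(328,242),(270,236)]); print(px)
P=np.array([onz(c,*p,.02)[:2] for p in px]); A=np.array([(-.045,.135),(.045,.135),(.045,-.135),(-.045,-.135)])
th,t,M,res=fit2d(A,P); print(P,np.degrees(th),t,res)
v=im.copy()
box(v,c,M,t,(-.045,.045),(-.135,.135),(.02,),(0,255,0))
for k in(-.085,0,.085): box(v,c,M,t,(-.006,.006),(k-.025,k+.025),(.1,.125),(255,0,0))
v=cv2.resize(v[30:270,240:380],None,fx=2.5,fy=2.5,interpolation=cv2.INTER_CUBIC); raw=cv2.resize(im[30:270,240:380],None,fx=2.5,fy=2.5,interpolation=cv2.INTER_CUBIC)
cv2.imwrite('pics/w1b.png',np.hstack([raw,v])[:,:,::-1])
E
```

```text
[[286.23703   39.90337 ]
 [353.3266    49.904224]
 [327.29416  242.35406 ]
 [270.0033   235.99963 ]]
[[ 0.47557099 -0.00348336]
 [ 0.55815956  0.01484755]
 [ 0.62096264 -0.24521793]
 [ 0.53630925 -0.26518806]] 13.280172788225947 [ 0.54775061 -0.12476045] [0.00263781 0.00318394 0.00170328 0.00186942]
```

View pics/w1b.png

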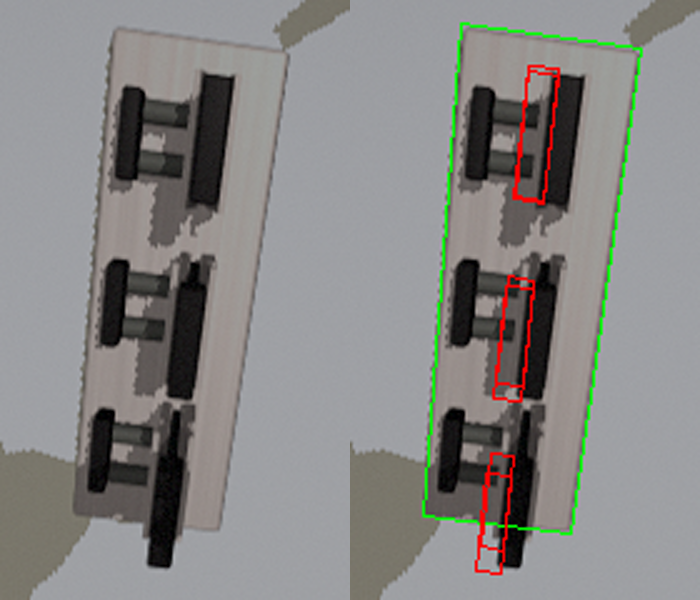

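The overlay shows the card line sits about 12–15 mm to +x of the base centre, and the base outline fits. I'll take the head centres directly: crop (212,140), (187,337), (166,511).

```bash
python3 - <<'E'
from h import *
d=np.load('w1.npz'); c=cam('wrist'); c=(*c[:3],d['T'])
P=[]
for p in [(212,140),(187,337),(166,511)]:
    P.append(onz(c,p[0]/2.5+240,p[1]/2.5+30,.125)[:2])
P=np.array(P); print(P)
A=np.array([(0,.085),(0,0),(0,-.085)]); th,t,M,res=fit2d(A,P); print(np.degrees(th),t,res,[np.linalg.norm(P[i]-P[i+1]) for i in(0,1)])
print((np.array([0.54775061,-0.12476045])-t)@M)
E
```

```text
[[ 0.53913724 -0.04023478]
 [ 0.55679851 -0.11816981]
 [ 0.57534173 -0.19776923]]
12.942944798187257 [ 0.55709249 -0.11872461] [0.00448342 0.00062788 0.00387699] [np.float64(0.07991113582409677), np.float64(0.08173077341689358)]
[-0.01045645 -0.00379009]
```

Request:
{"op": "play_rows", "data": {
  "moves": [
    {"dp": [-0.1,0.07,-0.6],"twist": [0,0,-0.3],"jaw": 1},
    {"dp": [-0.1,0.1,-0.9],"twist": [0,0,-0.3],"jaw": 1},
    {"dp": [-0.055,0,-0.9],"twist": [0,0,-0.13],"jaw": 1},
    {"dp": [0,0,-0.9],"twist": [0,0,0],"jaw": 0.7},
    {"dp": [0,0,-0.7],"twist": [0,0,0],"jaw": 0.7},
    {"dp": [0,0,0],"twist": [0,0,0],"jaw": 0.7}
  ]
}}

```text
t: 2.9
tcp_pos: [0.5547, -0.1195, 0.1613]
tool_rot: [-1.959, -2.451, 0.004]
ft_force: [0.3, -0.2, 0.7]
gripper_width: 0.0598
grasp_force: 0.0
```

```bash
python3 - <<'E'
from h import *
o=readout.get_obs(); c=cam('wrist',o); im=optics.capture('wrist'); cv2.imwrite('pics/w2.png',im[:,:,::-1])
print(o['tcp_pos'],o['tool_rot'],o['ft_force'],o['gripper_width'],proj(c,o['tcp_pos'])); np.savez('w2.npz',im=im,T=c[3])
E
```

```text
[ 0.55470901 -0.11954559  0.16125409] [-1.95859829 -2.45096092  0.00372354] [ 0.26702589 -0.23781131  0.73006356] 0.05975626896327904 [[322.37898551 266.61476528]]
```

View pics/w2.png

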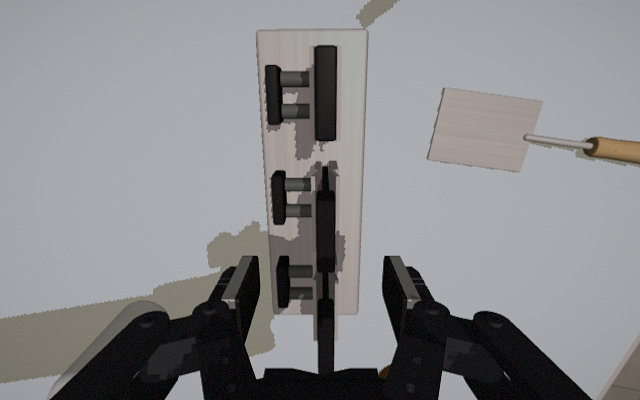

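Middle head seen at columns 317–335, rows 191–271; left head at 315–337, rows 45–140. The clip line runs vertical in the picture, so yaw is aligned. Finger midpoint is near column 321, so the card sits about 3 mm to +x of the tool.

```bash
python3 - <<'E'
from h import *
d=np.load('w2.npz'); im=d['im']; c=cam('wrist'); c=(*c[:3],d['T'])
g=cv2.cvtColor(im,cv2.COLOR_RGB2GRAY)
a=np.radians(12.9); M=np.array([[np.cos(a),-np.sin(a)],[np.sin(a),np.cos(a)]])
for p in [(325.5,92),(326,232)]:
    P=onz(c,*p,.125)[:2]; print(P)
    for z in(.1,.125): print(z,proj(c,[[*(P+M@[s,q]),z] for s in(-.006,.006) for q in(-.025,.025)]).round(1).tolist())
for r_ in (60,90,120): print(r_,np.where(g[r_,300:350]<60)[0][[0,-1]]+300)
for r_ in (205,230,255): print(r_,np.where(g[r_,300:350]<60)[0][[0,-1]]+300)
for col,(s,e) in ((325,(20,160)),(322,(150,285)),(330,(150,285))): print(col,np.where(g[s:e,col]<45)[0][[0,-1]]+s, g[s:e:4,col])
o=readout.get_obs(); print((np.array([.5547,-.1195])-onz(c,326,232,.125)[:2])@M)
E
```

```text
[ 0.53805248 -0.03892867]
0.1 [[315.3, 134.9], [314.6, 46.2], [334.7, 134.9], [335.6, 46.1]]
0.125 [[314.4, 140.3], [313.6, 39.0], [336.4, 140.3], [337.7, 38.9]]
[ 0.55625491 -0.11636161]
0.1 [[316.9, 250.5], [316.4, 181.1], [334.1, 250.5], [334.9, 181.0]]
0.125 [[316.3, 268.8], [315.7, 192.1], [335.5, 268.8], [336.5, 192.1]]
60 [314 336]
90 [314 336]
120 [315 335]
205 [300 334]
230 [316 334]
255 [316 335]
325 [ 46 140] [167 168 151 166 168 168 148  42  40  40  39  39  38  39  38  42  39  39
  38  38  38  37  32  33  31  28  29  25  30  30   2 139 165 165 165]
322 [167 284] [ 92 162 161 155  64  31  35  21   8  15  14   1  13  22  21  23  25  18
  23  25  28  20  24  18  26  25  22  10  18   2  19  28  22  28]
330 [190 272] [163 162 162  77  73  72  57  58  62  64  34   1  18  21  21  23  26  29
  24  21  20  20  23  19  22  24  21   9  10   8  12  63  61  61]
[-0.00221631 -0.00271205]
```

Request:
{"op": "play_rows", "data": {
  "moves": [
    {"dp": [0.04,0.08,-0.5],"twist": [0,0,0],"jaw": 0.5},
    {"dp": [0,0,-0.6],"twist": [0,0,0],"jaw": 0.4},
    {"dp": [0,0,-0.4],"twist": [0,0,0],"jaw": 0.35},
    {"dp": [0,0,0],"twist": [0,0,0],"jaw": 0.3},
    {"dp": [0,0,0],"twist": [0,0,0],"jaw": 0.3}
  ]
}}

```text
t: 3.58
tcp_pos: [0.5592, -0.1153, 0.104]
tool_rot: [1.957, 2.456, 0.001]
ft_force: [0.2, -0.1, -1.1]
gripper_width: 0.0259
grasp_force: 0.0
```

```bash
python3 - <<'E'
from h import *
o=readout.get_obs(); c=cam('wrist',o); im=optics.capture('wrist'); side=optics.capture('side')
a=cv2.resize(im[140:340,220:420],(600,600),interpolation=cv2.INTER_CUBIC)
cv2.imwrite('pics/w3.png',a[:,:,::-1])
print(o['tcp_pos'],o['tool_rot'],o['ft_force'],o['gripper_width'],proj(c,o['tcp_pos'])); np.savez('w3.npz',im=im,T=c[3])
E
```

```text
[ 0.55923708 -0.11530265  0.10399342] [1.95700623e+00 2.45637729e+00 1.15867707e-03] [ 0.19969817 -0.12694174 -1.07822574] 0.025925550019621293 [[322.39390136 266.61882433]]
```

View pics/w3.png

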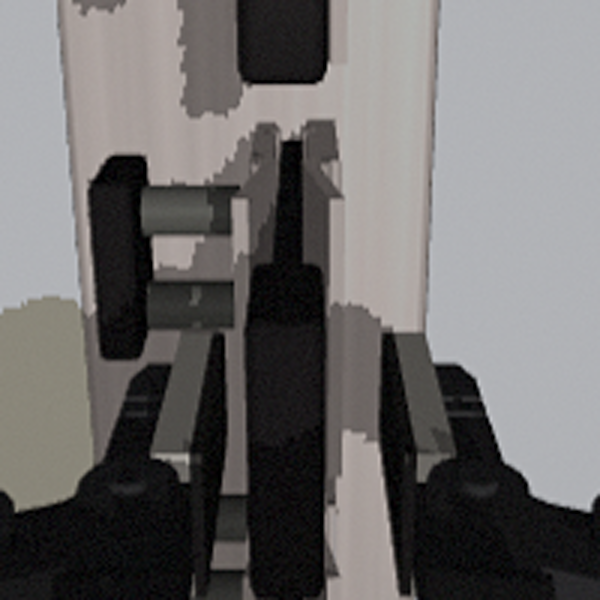

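Close view: the head is at crop columns 248–325 (mid 286) and the pads' inner faces are at 222 and 384 (mid 303). The tool is therefore about 2.6 mm too far to +x. I'll shift and close gently.

Request:
{"op": "play_rows", "data": {
  "moves": [
    {"dp": [-0.063,-0.015,-0.1],"twist": [0,0,0],"jaw": 0.28},
    {"dp": [0,0,0],"twist": [0,0,0],"jaw": 0.28},
    {"dp": [0,0,0],"twist": [0,0,0],"jaw": 0.2},
    {"dp": [0,0,0],"twist": [0,0,0],"jaw": 0.12},
    {"dp": [0,0,0],"twist": [0,0,0],"jaw": 0.12}
  ],
  "force": 20
}}

```text
t: 4.3
tcp_pos: [0.5565, -0.116, 0.0995]
tool_rot: [1.957, 2.457, 0.001]
ft_force: [1.5, -0.5, -1.3]
gripper_width: 0.0117
grasp_force: 21.4
```

Request:
{"op": "play_rows", "data": {
  "moves": [
    {"dp": [0,0,0],"twist": [0,0,0],"jaw": 0.0},
    {"dp": [0,0,0],"twist": [0,0,0],"jaw": 0.0}
  ]
}}

```text
t: 4.55
tcp_pos: [0.5565, -0.1159, 0.0995]
tool_rot: [1.957, 2.457, 0.001]
ft_force: [2.1, 0.0, 0.3]
gripper_width: 0.0115
grasp_force: 21.4
```

Request:
{"op": "play_rows", "data": {
  "moves": [
    {"dp": [0,0,0.02],"twist": [0,0,0],"jaw": 0.0},
    {"dp": [0,0,0],"twist": [0,0,0],"jaw": 0.0},
    {"dp": [0,0,0],"twist": [0,0,0],"jaw": 0.0}
  ],
  "force": 30
}}

```text
t: 4.92
tcp_pos: [0.5562, -0.116, 0.0999]
tool_rot: [1.958, 2.457, 0.001]
ft_force: [4.1, 0.5, -7.6]
gripper_width: 0.0114
grasp_force: 31.0
```

Request:
{"op": "play_rows", "data": {
  "moves": [
    {"dp": [0,0,0.03],"twist": [0,0,0],"jaw": 0.0},
    {"dp": [0,0,0],"twist": [0,0,0],"jaw": 0.0}
  ]
}}

```text
t: 5.18
tcp_pos: [0.5561, -0.1158, 0.1014]
tool_rot: [1.957, 2.457, 0.001]
ft_force: [4.3, 1.2, -6.1]
gripper_width: 0.0115
grasp_force: 31.0
```

Request:
{"op": "play_rows", "data": {
  "moves": [
    {"dp": [0,0,-0.05],"twist": [0,0,0],"jaw": 0.0},
    {"dp": [0,0,-0.025],"twist": [0,0,0],"jaw": 0.0},
    {"dp": [0,0,0],"twist": [0,0,0],"jaw": 0.0},
    {"dp": [0,0,0],"twist": [0,0,0],"jaw": 0.0}
  ]
}}

```text
t: 5.68
tcp_pos: [0.5565, -0.1159, 0.0998]
tool_rot: [1.956, 2.456, -0.0]
ft_force: [-0.1, 0.7, 6.5]
gripper_width: 0.0111
grasp_force: 32.6
```

Request:
{"op": "play_rows", "data": {
  "moves": [
    {"dp": [0,0,-0.025],"twist": [0,0,0],"jaw": 0.0},
    {"dp": [0,0,0],"twist": [0,0,0],"jaw": 0.0}
  ]
}}

```text
t: 5.92
tcp_pos: [0.5566, -0.1159, 0.0994]
tool_rot: [1.956, 2.456, -0.001]
ft_force: [0.2, 0.7, 10.4]
gripper_width: 0.0112
grasp_force: 33.4
```

Request:
{"op": "play_rows", "data": {
  "moves": [
    {"dp": [0,0,-0.015],"twist": [0,0,0],"jaw": 0.0},
    {"dp": [0,0,0],"twist": [0,0,0],"jaw": 0.0}
  ]
}}

```text
t: 6.18
tcp_pos: [0.5567, -0.1159, 0.0994]
tool_rot: [1.956, 2.456, -0.001]
ft_force: [-3.7, 1.2, 16.0]
gripper_width: 0.0112
grasp_force: 34.0
```

Middle clip: drawing took about 6–7 N, so it is a good clip. The card is seated again at the bottom (z back to 0.0994 while the force rose). Next is the left card.

Request:
{"op": "play_rows", "data": {
  "moves": [
    {"dp": [0,0,0.06],"twist": [0,0,0],"jaw": 0.0},
    {"dp": [0,0,0],"twist": [0,0,0],"jaw": 0.3},
    {"dp": [0,0,0.005],"twist": [0,0,0],"jaw": 0.3},
    {"dp": [0,0,0],"twist": [0,0,0],"jaw": 0.3},
    {"dp": [0,0,0.6],"twist": [0,0,0],"jaw": 0.4},
    {"dp": [0,0,0.5],"twist": [0,0,0],"jaw": 0.4},
    {"dp": [-0.115,0.5,0],"twist": [0,0,0],"jaw": 0.4},
    {"dp": [-0.18,0.8,0],"twist": [0,0,0],"jaw": 0.4},
    {"dp": [-0.18,0.77,0],"twist": [0,0,0],"jaw": 0.4},
    {"dp": [0,0,0],"twist": [0,0,0],"jaw": 0.4},
    {"dp": [0,0,-0.5],"twist": [0,0,0],"jaw": 0.4},
    {"dp": [0,0,-0.6],"twist": [0,0,0],"jaw": 0.35},
    {"dp": [0,0,0],"twist": [0,0,0],"jaw": 0.35},
    {"dp": [0,0,0],"twist": [0,0,0],"jaw": 0.35}
  ],
  "force": 20
}}

```text
t: 7.92
tcp_pos: [0.537, -0.0335, 0.099]
tool_rot: [-1.958, -2.456, 0.0]
ft_force: [-0.8, 0.1, -0.4]
gripper_width: 0.0296
grasp_force: 0.0
```

```bash
python3 - <<'E'
from h import *
o=readout.get_obs(); im=optics.capture('wrist')
a=cv2.resize(im[140:340,220:420],(600,600),interpolation=cv2.INTER_CUBIC); cv2.imwrite('pics/w4.png',a[:,:,::-1])
g=cv2.cvtColor(a,cv2.COLOR_RGB2GRAY)
print(o['tcp_pos'],o['ft_force'],o['gripper_width'])
for r_ in (400,440): print(g[r_,180:440:5].tolist())
E
```

```text
[ 0.53697817 -0.03351632  0.09904981] [-0.77776256  0.1046251  -0.35957121] 0.029592168229403755
[83, 23, 19, 8, 13, 13, 5, 88, 98, 102, 98, 96, 98, 98, 97, 94, 102, 39, 14, 20, 24, 20, 20, 19, 22, 23, 20, 20, 21, 22, 22, 22, 22, 13, 102, 91, 97, 98, 98, 98, 101, 97, 94, 11, 8, 13, 11, 14, 23, 82, 74, 74]
[7, 12, 4, 18, 4, 6, 0, 87, 99, 98, 98, 97, 98, 97, 99, 96, 99, 58, 21, 20, 19, 25, 21, 22, 22, 21, 18, 25, 9, 17, 12, 19, 4, 8, 103, 91, 125, 169, 102, 93, 94, 97, 93, 9, 8, 10, 14, 9, 10, 10, 31, 61]
```

View pics/w4.png

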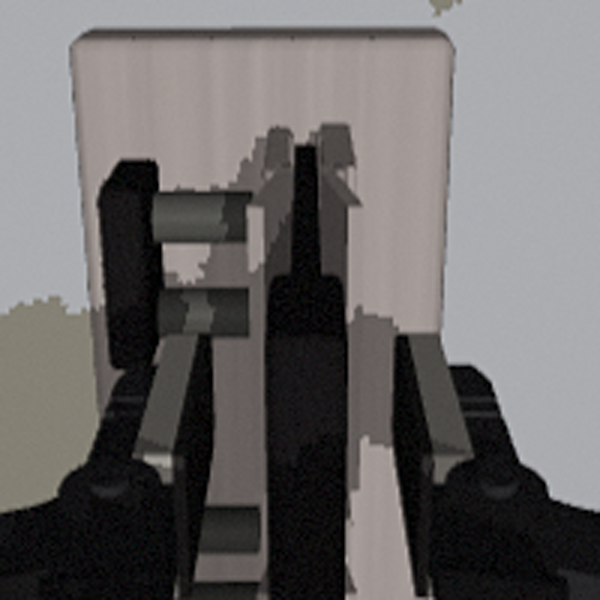

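The left head (crop 265–347) is centred between the pads (213–394) to within 0.4 mm. Now I'll close and tug.

Request:
{"op": "play_rows", "data": {
  "moves": [
    {"dp": [0.01,0,0.01],"twist": [0,0,0],"jaw": 0.2},
    {"dp": [0,0,0],"twist": [0,0,0],"jaw": 0.12},
    {"dp": [0,0,0],"twist": [0,0,0],"jaw": 0.0},
    {"dp": [0,0,0],"twist": [0,0,0],"jaw": 0.0}
  ],
  "force": 30
}}

```text
t: 8.48
tcp_pos: [0.5379, -0.0333, 0.1004]
tool_rot: [1.957, 2.456, 0.0]
ft_force: [-1.5, -1.0, 5.5]
gripper_width: 0.0113
grasp_force: 30.2
```

Request:
{"op": "play_rows", "data": {
  "moves": [
    {"dp": [0,0,0.02],"twist": [0,0,0],"jaw": 0.0},
    {"dp": [0,0,0],"twist": [0,0,0],"jaw": 0.0},
    {"dp": [0,0,0],"twist": [0,0,0],"jaw": 0.0}
  ]
}}

```text
t: 8.85
tcp_pos: [0.5377, -0.0333, 0.1006]
tool_rot: [1.957, 2.457, 0.0]
ft_force: [0.1, -0.6, 1.0]
gripper_width: 0.0113
grasp_force: 29.6
```

Request:
{"op": "play_rows", "data": {
  "moves": [
    {"dp": [0,0,0.02],"twist": [0,0,0],"jaw": 0.0},
    {"dp": [0,0,0],"twist": [0,0,0],"jaw": 0.0}
  ]
}}

```text
t: 9.1
tcp_pos: [0.5376, -0.0331, 0.1013]
tool_rot: [1.957, 2.457, 0.001]
ft_force: [1.8, -0.1, -0.8]
gripper_width: 0.0114
grasp_force: 29.3
```

Request:
{"op": "play_rows", "data": {
  "moves": [
    {"dp": [0,0,0.025],"twist": [0,0,0],"jaw": 0.0},
    {"dp": [0,0,0],"twist": [0,0,0],"jaw": 0.0},
    {"dp": [0,0,0],"twist": [0,0,0],"jaw": 0.0}
  ]
}}

```text
t: 9.48
tcp_pos: [0.5375, -0.033, 0.1024]
tool_rot: [1.957, 2.457, 0.001]
ft_force: [-0.2, 0.3, -0.9]
gripper_width: 0.0114
grasp_force: 29.3
```

Request:
{"op": "play_rows", "data": {
  "moves": [
    {"dp": [0,0,0.025],"twist": [0,0,0],"jaw": 0.0},
    {"dp": [0,0,0],"twist": [0,0,0],"jaw": 0.0},
    {"dp": [0,0,0],"twist": [0,0,0],"jaw": 0.0}
  ]
}}

```text
t: 9.85
tcp_pos: [0.5375, -0.0332, 0.1034]
tool_rot: [1.958, 2.457, 0.0]
ft_force: [0.9, 0.1, -0.3]
gripper_width: 0.0111
grasp_force: 29.3
```

Left slides up freely at about 1 N, against roughly 7 N for the middle, so the left clip is the weak one. I'll draw it straight out and carry it to a hover short of the spare for a close look.

Request:
{"op": "play_rows", "data": {
  "moves": [
    {"dp": [0,0,0.15],"twist": [0,0,0],"jaw": 0.0},
    {"dp": [0,0,0.25],"twist": [0,0,0],"jaw": 0.0},
    {"dp": [0,0,0.3],"twist": [0,0,0],"jaw": 0.0},
    {"dp": [0,0,0.4],"twist": [0,0,0],"jaw": 0.0},
    {"dp": [0,0,0.4],"twist": [0,0,0],"jaw": 0.0},
    {"dp": [0,0,0.5],"twist": [0,0,0],"jaw": 0.0},
    {"dp": [0,0,0.6],"twist": [0,0,0],"jaw": 0.0},
    {"dp": [0,0,0.4],"twist": [0,0,0],"jaw": 0.0},
    {"dp": [-0.2,0.5,0],"twist": [0,0,-0.3],"jaw": 0.0},
    {"dp": [-0.3,0.8,0],"twist": [0,0,-0.5],"jaw": 0.0},
    {"dp": [-0.3,0.9,0],"twist": [0,0,-0.5],"jaw": 0.0},
    {"dp": [-0.3,0.9,0],"twist": [0,0,-0.5],"jaw": 0.0},
    {"dp": [-0.3,0.9,0],"twist": [0,0,-0.4],"jaw": 0.0},
    {"dp": [-0.16,0.58,0],"twist": [0,0,-0.16],"jaw": 0.0},
    {"dp": [0,0,0],"twist": [0,0,0],"jaw": 0.0},
    {"dp": [0,0,0],"twist": [0,0,0],"jaw": 0.0},
    {"dp": [0,0,0],"twist": [0,0,0],"jaw": 0.0}
  ],
  "force": 50
}}

```text
t: 11.98
tcp_pos: [0.4755, 0.1485, 0.2232]
tool_rot: [2.421, 2.002, -0.001]
ft_force: [0.3, -0.0, 0.1]
gripper_width: 0.011
grasp_force: 53.8
```

```bash
python3 - <<'E'
from h import *
o=readout.get_obs(); c=cam('wrist',o); im=optics.capture('wrist'); cv2.imwrite('pics/w5.png',im[:,:,::-1])
print(o['tcp_pos'],o['tool_rot'],o['ft_force'],o['gripper_width']); np.savez('w5.npz',im=im,T=c[3])
E
```

```text
[0.47545361 0.14845305 0.22319564] [ 2.42063042e+00  2.00220366e+00 -8.50256053e-04] [ 0.34184318 -0.01881784  0.11321575] 0.010970084280186192
```

View pics/w5.png

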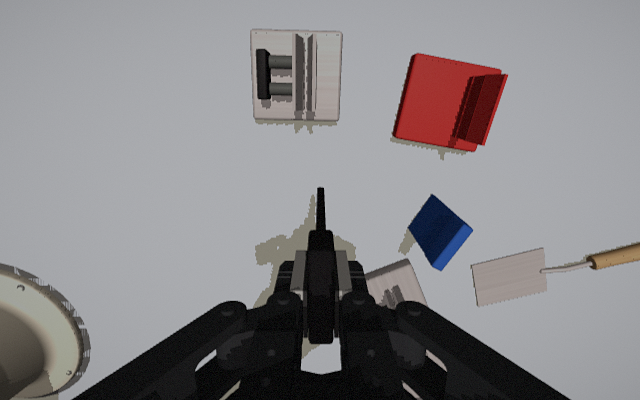

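The card is held upright (columns ~308–333). The spare base is at (250,30)–(342,122), with its jaw and lip plates around columns 293–317. Red clip and blue card are well clear on the right.

```bash
python3 - <<'E'
from h import *
d=np.load('w5.npz'); im=d['im']; c=cam('wrist'); c=(*c[:3],d['T'])
px=sub(im,[(250,29),(342,30),(340,122),(252,120)],5); print(px)
P=np.array([onz(c,*p,.02)[:2] for p in px]); s=np.array([np.linalg.norm(P[i]-P[(i+1)%4]) for i in range(4)]); print(P,s)
A=np.array([(-.045,.0425),(.045,.0425),(.045,-.0425),(-.045,-.0425)]); th,t,M,res=fit2d(A,P); print(np.degrees(th),t,res)
g=cv2.cvtColor(im,cv2.COLOR_RGB2GRAY)
for r_ in (38,60,80,100,114): print(r_,g[r_,284:326].tolist())
for u in (293,303,309,316): 
  for z in (.02,.079): print(u,z,(M.T@(onz(c,u,75,z)[:2]-t)).round(4))
E
```

```text
[[250.2102    28.75783 ]
 [341.90997   32.1217  ]
 [338.69992  118.761284]
 [252.73647  116.58507 ]]
[[0.4350433  0.2987329 ]
 [0.52063369 0.27945009]
 [0.50390163 0.20058804]
 [0.41682074 0.21944873]] [0.08773563 0.08061752 0.08909998 0.08135134]
-12.459890356073387 [0.46909984 0.24955494] [0.00215196 0.00246453 0.00224135 0.00187753]
38 [163, 164, 163, 163, 162, 162, 162, 165, 150, 146, 152, 114, 67, 64, 65, 65, 60, 59, 54, 126, 165, 165, 166, 139, 71, 62, 68, 66, 82, 150, 152, 151, 154, 164, 164, 165, 164, 165, 163, 165, 165, 166]
60 [85, 85, 88, 82, 84, 86, 84, 80, 149, 150, 153, 116, 57, 64, 65, 64, 65, 63, 67, 54, 83, 164, 170, 90, 65, 68, 68, 60, 120, 151, 152, 155, 60, 162, 164, 164, 163, 163, 163, 164, 165, 163]
80 [160, 161, 160, 161, 159, 159, 161, 160, 153, 151, 154, 117, 64, 62, 68, 61, 67, 66, 67, 81, 106, 166, 107, 83, 67, 67, 67, 56, 153, 152, 151, 159, 107, 161, 162, 161, 159, 161, 161, 161, 163, 161]
100 [98, 141, 104, 101, 103, 101, 101, 97, 139, 151, 156, 117, 69, 63, 63, 64, 67, 66, 76, 98, 113, 163, 170, 99, 68, 68, 65, 86, 152, 154, 154, 107, 133, 161, 163, 162, 162, 161, 162, 161, 161, 161]
114 [157, 157, 155, 156, 157, 155, 156, 155, 158, 161, 105, 98, 98, 99, 99, 99, 98, 97, 135, 134, 157, 161, 104, 98, 97, 98, 98, 99, 97, 96, 95, 157, 157, 156, 156, 155, 157, 155, 156, 155, 154, 157]
293 0.02 [-0.0029  0.0007]
293 0.079 [ 0.0019 -0.0023]
303 0.02 [0.007  0.0009]
303 0.079 [ 0.0101 -0.002 ]
309 0.02 [0.013  0.0011]
309 0.079 [ 0.0151 -0.0019]
316 0.02 [0.02   0.0013]
316 0.079 [ 0.0208 -0.0017]
```

```bash
python3 - <<'E'
from h import *
d=np.load('w5.npz'); im=d['im']; c=cam('wrist'); c=(*c[:3],d['T']); o=readout.get_obs()
g=cv2.cvtColor(im,cv2.COLOR_RGB2GRAY)
for r_ in (192,200,215,240,260): w=np.where(g[r_,300:345]<60)[0]+300; print(r_,w[[0,-1]])
print('col321',np.where(g[160:230,321]<60)[0][0]+160)
Rt=R.from_rotvec(o['tool_rot']).as_matrix(); p=np.array(o['tcp_pos'])
for l in ([.025,0,.0795],[.025,0,0],[.025,0,-.0255]): print(l,proj(c,p+Rt@l))
a=np.radians(-12.2); M=np.array([[np.cos(a),-np.sin(a)],[np.sin(a),np.cos(a)]])
m=onz(c,303.7,75,.079)[:2]; base=np.array([.4691,.24955]); print('mouth',m, M.T@(m-base))
lx=(M.T@(m-base))[0]-.00075
t=base+M@[lx,0]; print('target',t,'delta mm',(t-p[:2])*1000)
E
```

```text
192 [318 323]
200 [317 323]
215 [317 324]
240 [308 332]
260 [305 336]
col321 188
[0.025, 0, 0.0795] [[321.33118907 177.4673584 ]]
[0.025, 0, 0] [[321.7314388  218.82436821]]
[0.025, 0, -0.0255] [[321.95987981 242.42872381]]
mouth [0.47910946 0.24527976] [ 0.01068581 -0.00205855]
target [0.47881142 0.24745032] delta mm [ 3.40922405 98.83509592]
```

Request:
{"op": "play_rows", "data": {
  "moves": [
    {"dp": [0.02,0.5,0],"twist": [0,0,-0.05],"jaw": 0.0},
    {"dp": [0.02,0.8,0],"twist": [0,0,-0.05],"jaw": 0.0},
    {"dp": [0.02,0.8,0],"twist": [0,0,-0.03],"jaw": 0.0},
    {"dp": [0.015,0.4,-0.3],"twist": [0,0,0],"jaw": 0.0},
    {"dp": [0,0,-0.4],"twist": [0,0,0],"jaw": 0.0},
    {"dp": [0,0,-0.25],"twist": [0,0,0],"jaw": 0.0},
    {"dp": [0,0,0],"twist": [0,0,0],"jaw": 0.0},
    {"dp": [0,0,0],"twist": [0,0,0],"jaw": 0.0},
    {"dp": [0,0,0],"twist": [0,0,0],"jaw": 0.0}
  ]
}}

```text
t: 13.15
tcp_pos: [0.4785, 0.2498, 0.1859]
tool_rot: [2.442, 1.976, 0.001]
ft_force: [0.5, 0.8, -0.6]
gripper_width: 0.0106
grasp_force: 53.8
```

```bash
python3 - <<'E'
from h import *
o=readout.get_obs(); c=cam('wrist',o); im=optics.capture('wrist'); s=optics.capture('side')
a=cv2.resize(im[90:290,240:400],None,fx=3,fy=3,interpolation=cv2.INTER_CUBIC); np.savez('w6.npz',im=im,T=c[3],s=s)
q=proj(cam('side'),[*o['tcp_pos'][:2],.09])[0].astype(int); print(q)
b=cv2.resize(s[q[1]-66:q[1]+67,q[0]-35:q[0]+35],(316,600),interpolation=cv2.INTER_CUBIC)
cv2.imwrite('pics/w6.png',np.hstack([a,b])[:,:,::-1])
print(o['tcp_pos'],o['tool_rot'],o['ft_force'])
E
```

```text
[277 272]
[0.47849362 0.24978705 0.18585993] [2.44156457e+00 1.97623120e+00 1.46410608e-03] [ 0.46821224  0.81387769 -0.56057318]
```

View pics/w6.png

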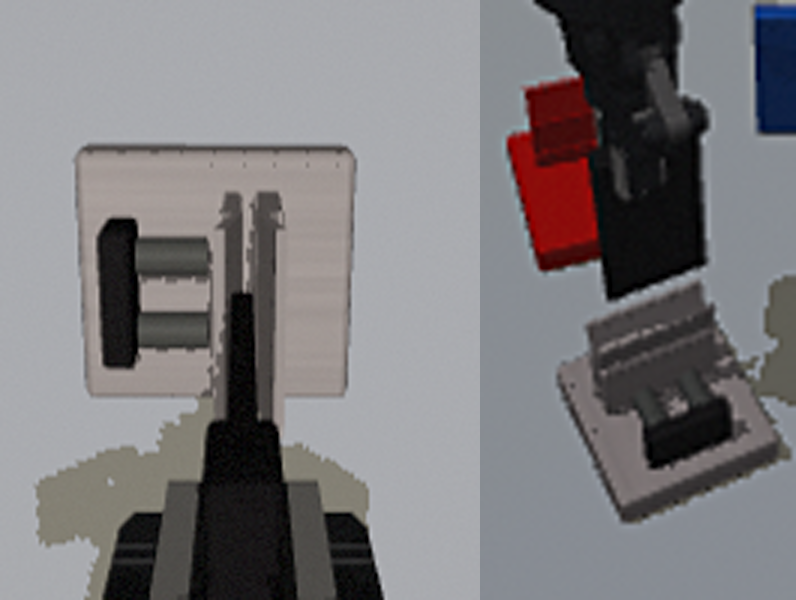

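The spare clip is dead square in view. The card foot tip is at crop (242,293); the mouth rims are at columns ~221 and ~277, with the clip's +y top end near row 228. I'll work out the fine offsets.

```bash
python3 - <<'E'
from h import *
d=np.load('w6.npz'); im=d['im']; c=cam('wrist'); c=(*c[:3],d['T']); o=readout.get_obs()
g=cv2.cvtColor(im,cv2.COLOR_RGB2GRAY)
for r_ in (160,165,170,176,182,192,200): print(r_,g[r_,308:340].tolist())
print('jawrim col312',g[150:185,312].tolist()); print('liprim col335',g[150:185,334].tolist())
Rt=R.from_rotvec(o['tool_rot']).as_matrix(); p=np.array(o['tcp_pos']); foot=p[2]-.0795
L=lambda u,v,z:(Rt.T@(onz(c,u,v,z)-p)*1000).round(1)
print('foot',foot,L(320.7,187.7,foot)); print('mouth',L(323.2,166,.079))
print('base corners',[L(*q,.02) for q in ((265.7,139.5),(358.3,139.5),(355.7,221.5),(268.7,221.5))])
E
```

```text
160 [156, 157, 155, 156, 159, 102, 95, 83, 90, 76, 73, 75, 93, 157, 158, 164, 91, 82, 69, 73, 75, 78, 84, 85, 97, 120, 137, 156, 155, 153, 155, 155]
165 [155, 156, 155, 142, 101, 73, 75, 72, 72, 63, 65, 65, 73, 155, 158, 160, 118, 80, 71, 68, 70, 72, 72, 73, 71, 80, 99, 144, 154, 154, 153, 153]
170 [49, 110, 159, 152, 150, 152, 135, 73, 64, 63, 64, 65, 75, 159, 163, 106, 84, 98, 73, 67, 69, 71, 67, 60, 148, 148, 147, 150, 157, 156, 157, 155]
176 [85, 57, 91, 151, 152, 152, 139, 65, 63, 67, 67, 62, 76, 159, 103, 95, 85, 101, 73, 70, 69, 73, 64, 53, 148, 150, 146, 150, 154, 154, 154, 153]
182 [83, 87, 95, 150, 151, 152, 136, 70, 64, 65, 67, 65, 70, 158, 163, 106, 85, 80, 70, 69, 71, 70, 69, 85, 148, 149, 147, 150, 155, 154, 155, 153]
192 [162, 104, 92, 150, 151, 153, 139, 65, 49, 9, 5, 4, 9, 3, 13, 5, 51, 84, 72, 69, 68, 71, 61, 83, 148, 150, 148, 151, 152, 152, 154, 153]
200 [91, 44, 96, 139, 153, 134, 90, 50, 41, 10, 13, 11, 7, 0, 12, 0, 27, 86, 70, 66, 68, 71, 67, 97, 149, 148, 148, 154, 155, 155, 156, 154]
jawrim col312 [155, 157, 158, 157, 158, 160, 160, 162, 161, 159, 159, 159, 158, 158, 143, 101, 121, 152, 152, 149, 150, 149, 151, 149, 152, 151, 152, 151, 152, 151, 151, 152, 151, 151, 151]
liprim col335 [153, 155, 156, 155, 158, 158, 158, 159, 159, 157, 137, 113, 118, 115, 118, 99, 116, 150, 147, 146, 147, 147, 147, 146, 147, 146, 146, 146, 148, 148, 146, 146, 147, 147, 147]
foot 0.10626611186508582 [17.5 -0.3 79.5]
mouth [ 27.4   1.6 106.8]
base corners [array([ 40.2, -52.2, 165.7]), array([ 40.1,  35.2, 165.8]), array([-43.2,  35.6, 165.8]), array([-43.1, -53.7, 165.7])]
```

```bash
python3 - <<'E'
from h import *
c=cam('side'); o=readout.get_obs()
Rt=R.from_rotvec(o['tool_rot']).as_matrix(); p=np.array(o['tcp_pos'])
L=lambda u,v,z:(Rt.T@(onz(c,u,v,z)-p)*1000).round(1)
print('card foot',L(270.1,272.1,.1063),L(292.3,264.1,.1063)); print('lip top',L(265.9,278,.079),L(290.1,268.7,.079))
E
```

```text
card foot [17.3 -2.5 79.5] [-33.3  -4.1  79.5]
lip top [ 25.5   6.7 106.8] [-31.5   6.2 106.8]
```

Request:
{"op": "play_rows", "data": {
  "moves": [
    {"dp": [0.05,0.117,0],"twist": [0,0,0],"jaw": 0.0},
    {"dp": [0,0,-0.3],"twist": [0,0,0],"jaw": 0.0},
    {"dp": [0,0,-0.3],"twist": [0,0,0],"jaw": 0.0},
    {"dp": [0,0,-0.15],"twist": [0,0,0],"jaw": 0.0},
    {"dp": [0,0,0],"twist": [0,0,0],"jaw": 0.0},
    {"dp": [0,0,0],"twist": [0,0,0],"jaw": 0.0}
  ]
}}

```text
t: 14.0
tcp_pos: [0.4801, 0.2548, 0.1554]
tool_rot: [-2.441, -1.977, -0.0]
ft_force: [0.4, 0.2, -1.3]
gripper_width: 0.0108
grasp_force: 53.8
```

Request:
{"op": "play_rows", "data": {
  "moves": [
    {"dp": [0,0,-0.1],"twist": [0,0,0],"jaw": 0.0},
    {"dp": [0,0,-0.1],"twist": [0,0,0],"jaw": 0.0},
    {"dp": [0,0,0],"twist": [0,0,0],"jaw": 0.0}
  ]
}}

```text
t: 14.38
tcp_pos: [0.4798, 0.2544, 0.1469]
tool_rot: [-2.441, -1.977, 0.001]
ft_force: [0.1, 0.8, -0.8]
gripper_width: 0.0107
grasp_force: 53.8
```

Request:
{"op": "play_rows", "data": {
  "moves": [
    {"dp": [0,0,-0.08],"twist": [0,0,0],"jaw": 0.0},
    {"dp": [0,0,-0.08],"twist": [0,0,0],"jaw": 0.0},
    {"dp": [0,0,0],"twist": [0,0,0],"jaw": 0.0}
  ]
}}

```text
t: 14.75
tcp_pos: [0.4805, 0.2545, 0.1408]
tool_rot: [2.441, 1.977, 0.001]
ft_force: [2.2, -0.2, -0.9]
gripper_width: 0.0107
grasp_force: 53.7
```

Request:
{"op": "play_rows", "data": {
  "moves": [
    {"dp": [0,0,-0.08],"twist": [0,0,0],"jaw": 0.0},
    {"dp": [0,0,-0.08],"twist": [0,0,0],"jaw": 0.0},
    {"dp": [0,0,0],"twist": [0,0,0],"jaw": 0.0}
  ]
}}

```text
t: 15.12
tcp_pos: [0.481, 0.2549, 0.1351]
tool_rot: [2.441, 1.976, 0.003]
ft_force: [2.0, -0.6, 3.8]
gripper_width: 0.0105
grasp_force: 54.4
```

Request:
{"op": "play_rows", "data": {
  "moves": [
    {"dp": [0,0,-0.1],"twist": [0,0,0],"jaw": 0.0},
    {"dp": [0,0,-0.1],"twist": [0,0,0],"jaw": 0.0},
    {"dp": [0,0,0],"twist": [0,0,0],"jaw": 0.0}
  ]
}}

```text
t: 15.5
tcp_pos: [0.4808, 0.2553, 0.1269]
tool_rot: [2.441, 1.977, 0.003]
ft_force: [3.0, 1.3, 2.4]
gripper_width: 0.0109
grasp_force: 54.2
```

Request:
{"op": "play_rows", "data": {
  "moves": [
    {"dp": [0,0,-0.1],"twist": [0,0,0],"jaw": 0.0},
    {"dp": [0,0,-0.1],"twist": [0,0,0],"jaw": 0.0},
    {"dp": [0,0,0],"twist": [0,0,0],"jaw": 0.0}
  ]
}}

```text
t: 15.88
tcp_pos: [0.4807, 0.2551, 0.1188]
tool_rot: [2.441, 1.977, 0.003]
ft_force: [3.2, 1.0, 1.8]
gripper_width: 0.0104
grasp_force: 54.1
```

Request:
{"op": "play_rows", "data": {
  "moves": [
    {"dp": [0,0,-0.1],"twist": [0,0,0],"jaw": 0.0},
    {"dp": [0,0,-0.1],"twist": [0,0,0],"jaw": 0.0},
    {"dp": [0,0,0],"twist": [0,0,0],"jaw": 0.0}
  ]
}}

```text
t: 16.25
tcp_pos: [0.4806, 0.2548, 0.1106]
tool_rot: [2.441, 1.977, 0.002]
ft_force: [3.6, 0.4, 1.6]
gripper_width: 0.0106
grasp_force: 54.0
```

Request:
{"op": "play_rows", "data": {
  "moves": [
    {"dp": [0,0,-0.1],"twist": [0,0,0],"jaw": 0.0},
    {"dp": [0,0,-0.08],"twist": [0,0,0],"jaw": 0.0},
    {"dp": [0,0,0],"twist": [0,0,0],"jaw": 0.0}
  ]
}}

```text
t: 16.62
tcp_pos: [0.4805, 0.2545, 0.1033]
tool_rot: [2.441, 1.977, 0.001]
ft_force: [4.4, -0.8, 1.0]
gripper_width: 0.0106
grasp_force: 54.0
```

Request:
{"op": "play_rows", "data": {
  "moves": [
    {"dp": [0,0,-0.08],"twist": [0,0,0],"jaw": 0.0},
    {"dp": [0,0,-0.03],"twist": [0,0,0],"jaw": 0.0},
    {"dp": [0,0,0],"twist": [0,0,0],"jaw": 0.0}
  ]
}}

```text
t: 17.0
tcp_pos: [0.4807, 0.2548, 0.1004]
tool_rot: [2.44, 1.976, 0.002]
ft_force: [2.2, -2.9, 14.8]
gripper_width: 0.0105
grasp_force: 55.9
```

Request:
{"op": "play_rows", "data": {
  "moves": [
    {"dp": [0,0,-0.04],"twist": [0,0,0],"jaw": 0.0},
    {"dp": [0,0,0],"twist": [0,0,0],"jaw": 0.0}
  ]
}}

```text
t: 17.25
tcp_pos: [0.481, 0.2551, 0.1002]
tool_rot: [2.439, 1.976, 0.002]
ft_force: [-2.4, -4.2, 28.7]
gripper_width: 0.011
grasp_force: 57.7
```

```bash
python3 - <<'E'
from h import *
o=readout.get_obs(); c=cam('wrist',o); im=optics.capture('wrist'); s=optics.capture('side')
a=cv2.resize(im[120:320,240:400],None,fx=3,fy=3,interpolation=cv2.INTER_CUBIC); np.savez('w7.npz',im=im,T=c[3],s=s)
q=np.array([277,272]); b=cv2.resize(s[q[1]-66:q[1]+67,q[0]-35:q[0]+35],(316,600),interpolation=cv2.INTER_CUBIC)
cv2.imwrite('pics/w7.png',np.hstack([a,b])[:,:,::-1]); print(o['tcp_pos'],o['ft_force'])
E
```

```text
[0.48095689 0.25513651 0.10023558] [-2.40838968 -4.16006942 28.69349914]
```

View pics/w7.png

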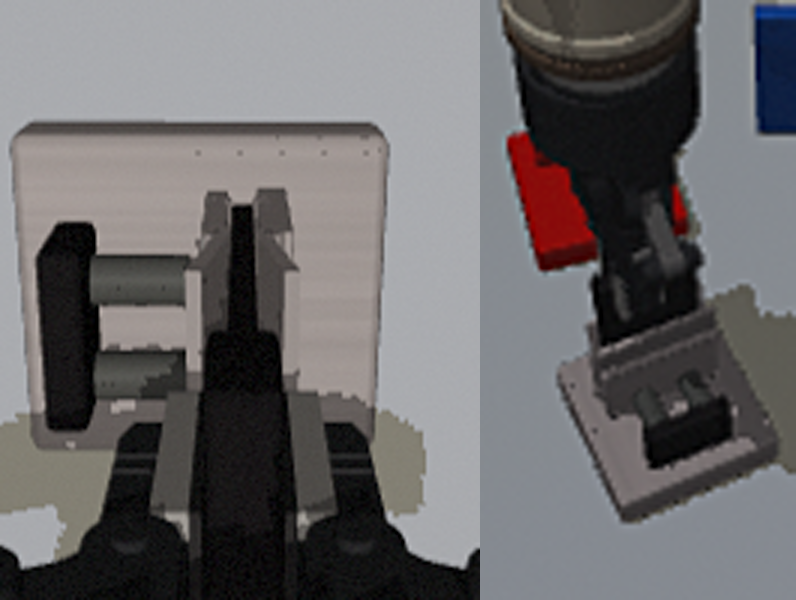

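Seated: the card is between jaw and lip just as in the rack, and z stays at 0.1002 while the force rose to 29 N. I'll unload, release and lift away.

Request:
{"op": "play_rows", "data": {
  "moves": [
    {"dp": [0,0,0.05],"twist": [0,0,0],"jaw": 0.0},
    {"dp": [0,0,0],"twist": [0,0,0],"jaw": 0.0},
    {"dp": [0,0,0],"twist": [0,0,0],"jaw": 0.35},
    {"dp": [0,0,0],"twist": [0,0,0],"jaw": 0.35},
    {"dp": [0,0,0],"twist": [0,0,0],"jaw": 0.35},
    {"dp": [0,0,0.3],"twist": [0,0,0],"jaw": 0.4},
    {"dp": [0,0,0.8],"twist": [0,0,0],"jaw": 0.4},
    {"dp": [0,0,1],"twist": [0,0,0],"jaw": 0.4},
    {"dp": [0,0,1],"twist": [0,0,0],"jaw": 0.4},
    {"dp": [0,-0.8,0.3],"twist": [0,0,0],"jaw": 0.4},
    {"dp": [0,-0.8,0],"twist": [0,0,0],"jaw": 0.4},
    {"dp": [0,-0.8,0],"twist": [0,0,0],"jaw": 0.4},
    {"dp": [0,0,0],"twist": [0,0,0],"jaw": 0.4},
    {"dp": [0,0,0],"twist": [0,0,0],"jaw": 0.4}
  ],
  "force": 20
}}

```text
t: 19.1
tcp_pos: [0.48, 0.1595, 0.2359]
tool_rot: [-2.441, -1.978, -0.002]
ft_force: [0.1, -0.1, 0.1]
gripper_width: 0.0342
grasp_force: 0.0
```

```bash
python3 - <<'E'
from h import *
o=readout.get_obs(); c=cam('wrist',o); im=optics.capture('wrist'); top=optics.capture('top'); s=optics.capture('side')
print(o['tcp_pos'],o['ft_force'],o['gripper_width'])
a=np.radians(-12.1); M=np.array([[np.cos(a),-np.sin(a)],[np.sin(a),np.cos(a)]])
# expected head-top rectangle of the seated card vs the dark blob seen in the wrist picture
ctr=np.array([.481,.255])+M@[0,-.0075]
print('expected head top px',proj(c,[[*(ctr+M@[x,y]),.125] for x,y in((-.006,.025),(.006,.025),(.006,-.025),(-.006,-.025))]).round(0).tolist())
m=(im.max(2)<60).astype(np.uint8); n,lab,st,ce=cv2.connectedComponentsWithStats(m)
print([(st[i].tolist(),ce[i].round(1).tolist()) for i in range(1,n) if st[i,4]>150])
cs=cam('side'); ms=(s.max(2)<45).astype(np.uint8); n,lab,st,ce=cv2.connectedComponentsWithStats(ms)
print([st[i].tolist() for i in range(1,n) if st[i,4]>60])
for nm,p in (('spare',ctr),('mid',[.557,-.119]),('right',np.array([.557,-.119])+[.019,-.0829])): print(nm,proj(cs,[[*p[:2],.125],[*p[:2],.1]]).round(0).tolist())
E
```

```text
[0.48001063 0.15945048 0.23590036] [ 0.12487168 -0.08177985  0.1371894 ] 0.034193680298176495
expected head top px [[287.0, 49.0], [303.0, 49.0], [304.0, 122.0], [289.0, 121.0]]
[([287, 52, 19, 71, 1161], [296.1, 86.1]), ([255, 66, 32, 47, 664], [263.7, 89.1]), ([387, 67, 19, 77, 173], [395.7, 104.7]), ([448, 86, 25, 61, 479], [459.4, 115.5]), ([404, 199, 49, 68, 1677], [427.6, 230.5]), ([65, 252, 512, 148, 32943], [321.7, 353.9]), ([0, 364, 57, 36, 1019], [24.5, 385.5])]
[[357, 0, 89, 39, 412], [273, 6, 56, 59, 2081], [282, 90, 13, 18, 138], [623, 100, 17, 25, 243], [287, 125, 46, 90, 2281], [426, 125, 85, 35, 116], [383, 151, 17, 42, 198], [367, 172, 17, 36, 202], [390, 181, 17, 16, 116], [374, 197, 18, 17, 128], [357, 214, 18, 18, 132], [589, 224, 51, 31, 267], [200, 241, 9, 24, 90], [267, 259, 24, 24, 361], [551, 263, 65, 78, 2948], [278, 293, 20, 17, 199], [510, 342, 38, 58, 199], [0, 385, 19, 15, 146]]
spare [[277.0, 262.0], [278.0, 269.0]]
mid [[376.0, 174.0], [375.0, 182.0]]
right [[393.0, 159.0], [392.0, 166.0]]
```

```bash
python3 - <<'E'
from h import *
s0=cv2.imread('pics/side0.png')[:,:,::-1]; s=optics.capture('side')
for n,(x,y,w,h) in dict(mid=(362,165,28,48),right=(378,145,28,52),bottle=(450,155,35,65),blue=(298,200,28,40)).items():
    A=s0[y:y+h,x:x+w]; B=s[y:y+h,x:x+w]
    print(n,np.abs(A.astype(int)-B).max(2).__gt__(60).sum(),[ (np.where((I.max(2)<45).any(1))[0][[0,-1]]+y).tolist() if (I.max(2)<45).any() else None for I in (A,B)])
E
```

```text
mid 51 [[165, 212], [165, 212]]
right 0 [[146, 196], [148, 196]]
bottle 0 [[155, 159], [155, 159]]
blue 150 [[216, 216], [200, 214]]
```

```bash
python3 - <<'E'
from h import *
s0=cv2.imread('pics/side0.png')[:,:,::-1]; s=optics.capture('side')
for y in range(165,214,2): print(y,''.join('#' if v<45 else '.' for v in s0[y,350:395].max(1)),''.join('#' if v<45 else '.' for v in s[y,350:395].max(1)))
E
```

```text
165 ......................................####### ......................................#######
167 .....................................######## .....................................########
169 .....................................######## .....................................########
171 ......................................####### ...............................#......#######
173 ............................######...#######. ............................######...#######.
175 ..........................#######....#####..# ..........................#######....#####..#
177 ........................##########..###...##. ........................##########...##...##.
179 ......................##########....###.##..# ......................##########....###..#..#
181 .....................###########....##.#..#.. .....................###########....##.#.....
183 .....................###########...##........ .....................##########....##........
185 ....................###########...###.....#.. ....................###########....##........
187 .....................#########..#.##....
[... 599 characters left out ...]
..#.........####......###...
201 ..############....##......#....##...######... ...................#...........##...######...
203 ..###########..##.##.....##.......########... ...............#..##.....##.......########...
205 ..#########..##...##....###.....##########... .............#....##....###.....##########...
207 ..#######..##...###..#......############..... ...........#.....##.........############.....
209 ..#####..##...#................#######......# .........#.....................#######......#
211 ..##...##.....#................#####......##. .......#.......................#####......##.
213 .###..#.........................###.....##... .....#..........................##......##...
```

The middle and right cards look the same as at the start, the left clip is empty, and the card is in the spare.

```bash
python3 -c "
from rig import r
print(r.hand_in())"
```

```text
the job is handed in; nothing more can be done
None
```

The left clip was the weak one (about 1 N to draw, against about 7 N for the middle; I didn't tug the right); its card now sits fully home in the spare, the other two are home in theirs, and the job is handed in.

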